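# Book two rock specimens in with the hand scanner

## Task

Take the hand scanner from its cradle and read the bar label on the stand that holds the drill core (the lying cylinder), then the label on the stand that holds the sawn flat slab: each time aim squarely at the middle of the label from about 6 cm and hold still for at least a second and a half. Do not read the label of the rounded lump, and do not bump the stands, bottles or jar. Finally lay the scanner back in its cradle the way it lay, and let go.

Things in the scene. Friction and masses are not known exactly. Their poses are not given: they have to be found in the camera images.
- scanner: Hand scanner: black handle 120 (x) x 34 (y) x 28 mm (z), with a grey head (60 long, 44 wide, 34 mm thick) at its +x end cranked 0.70 rad downward. Origin: centre of the handle's underside; x along the handle to the head, z up. About 0.22 kg, balanced some 15 mm ahead of the origin. In the cradle its underside is 60 mm above the table; grip the handle across y at its middle, between the forks.
- scanner_window (a point): Centre of the window on the head's end face, at (0.106, 0, -0.025) m in the scanner's frame. z is the reading direction: (0.765, 0, -0.644) in the scanner's frame; y is the scanner's y.
- scanner_focus (a point): The scanner's reading point, 60 mm out of the window along the reading direction, at (0.152, 0, -0.063) m in the scanner's frame. Same axes as the window.
- cradle: Fixed scanner cradle: black base 110 x 100 x 12 mm, two grey forks (10 thick, 68 mm wide) at x = -38 and +38 mm; seats 60 mm above the table, cheeks 14 mm higher with 44 mm between them for the 34 mm handle. Origin: centre of the underside. The scanner lies with its origin 60 mm above the cradle's, x along the cradle's x, head beyond the +x fork.
- core_stand: Specimen stand fixed to the table: white base 120 x 110 x 20 mm, two posts 88 mm high near its -x edge carrying a swivelling label plate, and behind it a grey rock: a drill core, a cylinder 48 mm in diameter and 100 mm long lying along y, top 68 mm above the table. Origin: centre of the underside; x points from the label side to the rock side, z up.
- slab_stand: Specimen stand fixed to the table: white base 120 x 110 x 20 mm, two posts 88 mm high near its -x edge carrying a swivelling label plate, and behind it a grey rock: a sawn flat slab standing on edge, 24 thick (x) x 100 wide (y) x 85 mm high, top 105 mm above the table. Origin: centre of the underside; x points from the label side to the rock side, z up.
- lump_stand: Specimen stand fixed to the table: white base 120 x 110 x 20 mm, two posts 88 mm high near its -x edge carrying a swivelling label plate, and behind it a grey rock: a rounded lump about 105 wide and 60 mm high, top 78 mm above the table. Origin: centre of the underside; x points from the label side to the rock side, z up.
- core_label (a point): Centre of the white bar label (62 wide x 40 high mm, on a 78 x 50 x 6 mm aluminium plate) of the drill core stand, 80 mm above the table. z points out of the label's face (roughly towards the robot, along the stand's -x, and 25 to 57 degrees above level), x to the label's right as seen by a reader, y up along the label.
- slab_label (a point): Centre of the white bar label (62 wide x 40 high mm, on a 78 x 50 x 6 mm aluminium plate) of the slab stand, 80 mm above the table. z points out of the label's face (roughly towards the robot, along the stand's -x, and 25 to 57 degrees above level), x to the label's right as seen by a reader, y up along the label.
- lump_label (a point): Centre of the white bar label (62 wide x 40 high mm, on a 78 x 50 x 6 mm aluminium plate) of the lump stand, 80 mm above the table. z points out of the label's face (roughly towards the robot, along the stand's -x, and 25 to 57 degrees above level), x to the label's right as seen by a reader, y up along the label.
- bottle0: Loose amber bottle standing between two stands, 44 mm in diameter, 180 mm high. Origin: centre of its underside.
- bottle1: Loose white bottle standing between two stands, 44 mm in diameter, 180 mm high. Origin: centre of its underside.
- jar: Loose clear jar standing behind the cradle (on its -x side), 60 mm in diameter, 90 mm high. Origin: centre of its underside.
- tool_tray: Fixed grey open tray with tools, 170 x 120 x 35 mm. Origin: centre of its underside.
Not all that is in view belongs to the job. Leave any green or orange look-alike of the cradle alone.

How it is judged:
On the way, in this order (a step that is already met when the one before it is completed fails the run):
1. the drill core's label is read: reading point within 18 mm of its centre, direction within 0.22 rad of square, scanner still (distance between scanner_focus and core_label below 0.018 m and angle between the z axis of scanner_focus and the z axis of core_label, either way round below 0.22 rad and z of scanner_window in the frame of core_label above 0.03 m and linear speed of scanner below 0.02 m/s and angular speed of scanner below 0.12 rad/s), for 1 s.
2. the slab's label is read in the same way (distance between scanner_focus and slab_label below 0.018 m and angle between the z axis of scanner_focus and the z axis of slab_label, either way round below 0.22 rad and z of scanner_window in the frame of slab_label above 0.03 m and linear speed of scanner below 0.02 m/s and angular speed of scanner below 0.12 rad/s), for 1 s.
At the end, for the whole second after the job is handed in: The scanner lies at rest in its cradle, head beyond the +x fork: its origin within 12 mm along and 8 mm across of the cradle's middle and 55 to 64 mm above the cradle's underside, tilted less than 0.08 rad, moving slower than 20 mm/s (x of scanner in the frame of cradle between -0.012 and 0.012 m and y of scanner in the frame of cradle between -0.008 and 0.008 m and z of scanner in the frame of cradle between 0.055 and 0.064 m and x of scanner_window in the frame of cradle above 0.08 m and angle between scanner's own z axis and vertical below 0.08 rad and linear speed of scanner below 0.02 m/s); the robot touches nothing.
It fails at once if the lump's label is read (same tolerances) (distance between scanner_focus and lump_label below 0.018 m and angle between the z axis of scanner_focus and the z axis of lump_label, either way round below 0.22 rad and z of scanner_window in the frame of lump_label above 0.03 m and linear speed of scanner below 0.02 m/s and angular speed of scanner below 0.12 rad/s).
It fails at once if a bottle or the jar is shifted more than 15 mm or tipped more than 0.3 rad (distance of any of bottle0, bottle1, jar from where it was at the start of the episode above 0.015 m or angle between any of bottle0, bottle1, jar's own z axis and vertical above 0.3 rad).
It fails at once if a stand is bumped with more than 4 N by scanner or robot (contact force between any of scanner, the arm, the fingers and core_stand above 4 N or contact force between any of scanner, the arm, the fingers and slab_stand above 4 N or contact force between any of scanner, the arm, the fingers and lump_stand above 4 N).
It also fails if it takes over 64 s, if anything falls off the work surface, if the arm or the gripper's body presses on something with over 40 N, if the wrist force passes 120 N, or if a joint passes its speed limit or range.

## Robot

A 6-joint arm with a two-finger parallel gripper is mounted at the origin on the work surface. World frame = base frame: x ahead of the robot, y to its left, z up, the work surface at z = 0. Lengths are in m, angles in rad, forces in N, time in s.
With the tool pointing down it reaches from about 0.35 to 0.975 m from the base axis. Payload 17.4 kg.
Tool frame: the origin (TCP) lies between the finger pads; the fingertips stand 17 mm ahead of it and the grasp point (between the pads) lies 2 mm behind it; z points along the fingers, y is the line along which they close (so a half turn about z gives the same grasp; the last joint's range is limited). The gripper opens to 85 mm and grips with 20 to 120 N. Pads are 22 mm wide; open, the fingers measure 114 mm over their backs; the gripper's body (76 mm by 85 mm) begins 54 mm behind the grasp point. The pads swing forward as they close: fully open they stand 13 mm farther back than shut.
Start: joints at [1.157, 0.116, 1.442, -0, 1.584, -0.038], TCP at [0.248, 0.628, 0.248] pointing down, gripper open.
Joint ranges: [-2.83, 2.83], [-0.83, 2.19], [0.07, 2.5], [-1.14, 4.28], [0.01, 3], [-2.97, 2.97]. Speed limits (rad/s): [1.89, 1.89, 2.22, 3.14, 3.14, 3.14].

## Interface

Orientations are given as a rotation vector (axis times angle).
In Python, from cell import telemetry, capture, bot gives the robot as it stands.
- The arm moves only by the tool drive_tool, never from a script. Its argument "motion" is text: rows parted by semicolons, each of 7 numbers parted by spaces: the shift along the tool's x, y, z in units of 0.6 m (1.0 is 0.6 m), then the turn, a rotation vector about the tool's x, y, z in units of 90 degrees (1.0 is 90 degrees), then the opening, from -1 (shut) to 1 (fully open). In form: tx ty tz wx wy wz fingers; .... A call has 1 to 12 rows; each row is the pose to reach, as a shift and turn from the pose commanded when the call began, along the tool's axes at that moment; what a row does not reach only later rows make up. A row lasts 1/12 s, in which the tool goes at most 41.7 mm and 7.16 degrees, less where a joint would pass 70% of its speed; a pose out of reach is approached as far as the arm can. A call with a number of a shift or a turn outside -1 to 1 is refused whole. A call with a gripper value outside its range is refused whole. The fingers move at their own pace and stop on an object; "grip_force" is the grip in N (left out, the last holds). Time passes only in rows, so rows that repeat a pose let the fingers close. It gives the time, the measured TCP pose, the force, the opening and the grip force at its end, in the units of the state.
- telemetry.observe(): the state, without advancing time (a new reading comes with each control period).
- capture(name): name is "side" or "top"; returns a dict with "frame" (400x640x3 uint8, red, green, blue), "K" (3x3 intrinsics, pixels), "xyz" and "rotation" of the camera in the world. Camera axes: x right, y down, z forward; pixel columns grow to the right and rows downward; lengths in m; the calibration is good to about 2 mm. A picture is of the moment at which its call begins. There is no depth.
- bot.finish_job(): hands the job in; it is judged then, once.
The state is a dict: "clock": time; "joint_positions": joint angles; "joint_velocities": joint speeds; "effort": joint torques, N m; "position": TCP position; "orientation": TCP orientation; "ft_force": force on the tool from outside, world axes, zero at the start; "wrist_torque": the same for the moment, N m; "grip_width": finger opening in m; "grasp_force": force on a finger pad.
Only numpy, scipy, OpenCV 4.12 (cv2) and the standard library are available. Lean on these libraries where they do the work, as an engineer would, in place of code of your own. Each camera call takes 0.05 s, during which the arm holds its last target. There are 200 camera calls.

## Working session

There is one attempt and no reset: what is moved stays moved. The work goes in short steps, Python scripts to look and compute and a tool call to move; the robot and the scene stay as the last step left them, time stands still between calls to the robot, and variables do not carry over. Pictures are saved under pics/ and viewed, at most 11 in all, crops included, and the job is handed in when it is done.

Besides the shell and the picture viewer there is one more tool, called after ">>>" in YAML: its name, and indented under it one key for each argument. drive_tool: Moves the arm, as the interface text tells. Its arguments: {"type":"object","properties":{"motion":{"type":"string"},"grip_force":{"type":"number"}},"required":["motion"]}

```bash
mkdir -p pics; cat > h.py <<'E'
import numpy as np, cv2
from scipy.spatial.transform import Rotation as R
from cell import telemetry, capture, bot
def shot(n,f):
    c=capture(n); cv2.imwrite(f'pics/{f}.png',c['frame'][:,:,::-1]); np.savez(f'{f}.npz',**{k:np.array(v) for k,v in c.items()}); return c
def rot(c):
    r=np.array(c['rotation']); return r if r.shape==(3,3) else R.from_rotvec(r).as_matrix()
def ray(c,u,v):
    d=rot(c)@np.linalg.inv(c['K'])@np.array([u,v,1.]); return np.array(c['xyz']),d/np.linalg.norm(d)
def onz(c,u,v,z):
    o,d=ray(c,u,v); return o+d*(z-o[2])/d[2]
def proj(c,p):
    q=c['K']@(rot(c).T@(np.array(p)-c['xyz'])); return q[:2]/q[2]
def tri(c1,p1,c2,p2):
    o1,d1=ray(c1,*p1);o2,d2=ray(c2,*p2)
    s=np.linalg.lstsq(np.c_[d1,-d2],o2-o1,rcond=None)[0]
    a,b=o1+s[0]*d1,o2+s[1]*d2; return (a+b)/2,np.linalg.norm(a-b)
E
python3 - <<'E'
from h import *
for n in('top','side'):
    c=shot(n,n+'0'); print(n,np.array(c['xyz']),np.array(c['rotation']),c['K'])
s=telemetry.observe();print(s)
E
```

```text
top [ 0.35974708 -0.04809653  1.28108214] [-2.15751984  2.17779246 -0.15148247] [[374.4348348    0.         320.27998734]
 [  0.         374.4348348  198.21195564]
 [  0.           0.           1.        ]]
side [ 0.29613679 -1.01589765  1.23052491] [-2.4252715   0.27064739 -0.09979341] [[474.02719646   0.         320.82451884]
 [  0.         474.02719646 205.02784735]
 [  0.           0.           1.        ]]
{'clock': 0.1, 'joint_positions': array([ 1.15718638e+00,  1.16471001e-01,  1.44216948e+00, -1.82787440e-05,
        1.58400308e+00, -3.78055819e-02]), 'joint_velocities': array([-0.00050415, -0.00255671, -0.00159628,  0.00202477, -0.00230978,
       -0.00028792]), 'effort': array([ 1.66113670e-03, -7.33662844e+01, -6.33784533e+01, -5.36268169e-05,
        5.25812109e-03, -1.79716142e-05]), 'position': array([0.24769905, 0.62775838, 0.24763174]), 'orientation': array([-5.86804204e-01, -3.08608115e+00,  1.61521136e-03]), 'ft_force': array([ 0.14979212, -0.82371665,  0.17610097]), 'wrist_torque': array([-0.00457862, -0.00898503,  0.02796045]), 'grasp_force': 0.0, 'grip_width': 0.08539196423624686}
```

View pics/top0.png

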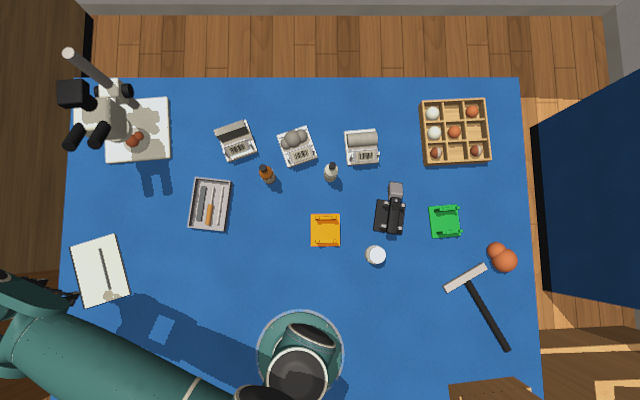

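View pics/side0.png

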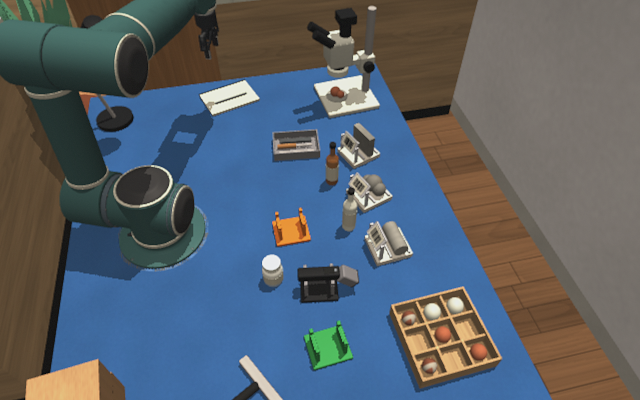

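The top view shows the slab stand at (236,141), the lump at (297,147) and the core, a cylinder, at (362,147). The scanner is in the black cradle at (392,208); the green (445,221) and orange (325,230) cradles are look-alikes. I'll confirm this in enlarged crops.

```bash
python3 - <<'E'
import cv2
a=cv2.imread('pics/top0.png')[115:270,205:415];cv2.imwrite('pics/ct.png',cv2.resize(a,None,fx=3.8,fy=3.8,interpolation=cv2.INTER_CUBIC))
b=cv2.imread('pics/side0.png')[115:305,255:420];cv2.imwrite('pics/cs.png',cv2.resize(b,None,fx=3.1,fy=3.1,interpolation=cv2.INTER_CUBIC)[:600])
E
```

```text
(no output)
```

View pics/ct.png

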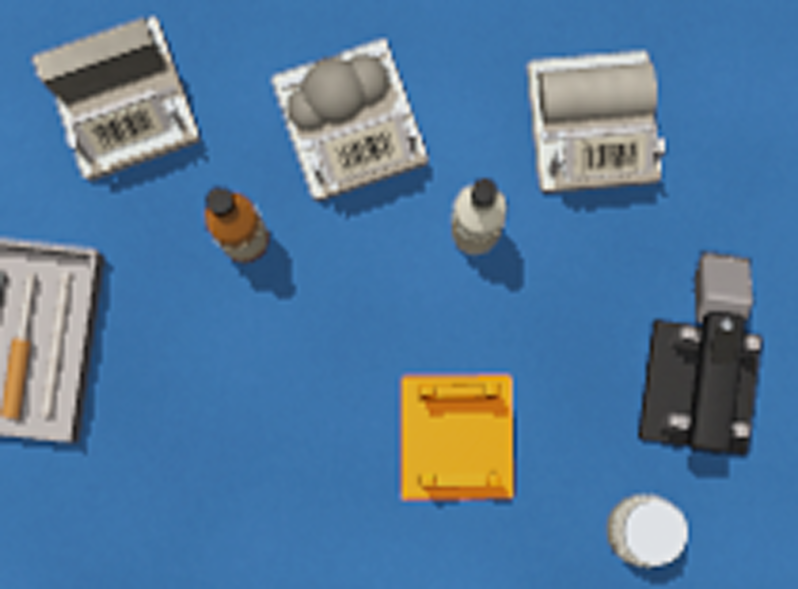

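View pics/cs.png

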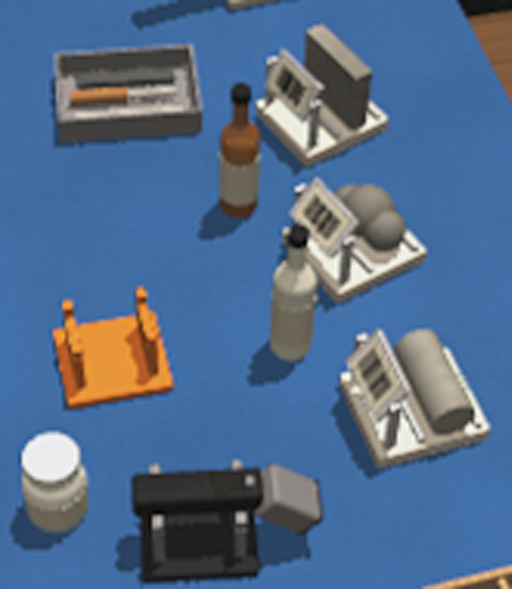

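Confirmed: the core stand is on the right in the top view (lying cylinder), the slab stand is on the left (standing plate), and the real cradle is the black one. Next I'll zoom in on the two labels to get their corners.

```bash
python3 - <<'E'
import cv2,numpy as np
t=cv2.imread('pics/top0.png');s=cv2.imread('pics/side0.png')
def tile(im,x,y):
    a=cv2.resize(im[y:y+36,x:x+48],(384,288),interpolation=cv2.INTER_CUBIC)
    a=cv2.convertScaleAbs(a,alpha=1.0)
    a=cv2.copyMakeBorder(a,12,0,16,0,cv2.BORDER_CONSTANT)
    for i in range(0,48,4): 
        cv2.putText(a,str(x+i),(16+i*8,9),0,.3,(255,255,255)) if i%8==0 else 0
        cv2.line(a,(16+i*8,12),(16+i*8,16),(0,0,255))
    for j in range(0,36,4):
        cv2.putText(a,str((y+j)%100),(0,16+j*8),0,.3,(255,255,255)); cv2.line(a,(16,12+j*8),(20,12+j*8),(0,0,255))
    return a
m=np.vstack([np.hstack([tile(t,342,138),tile(s,354,218)]),np.hstack([tile(t,214,130),tile(s,328,122)])])
cv2.imwrite('pics/m.png',m);print(m.shape)
E
```

```text
(600, 800, 3)
```

View pics/m.png

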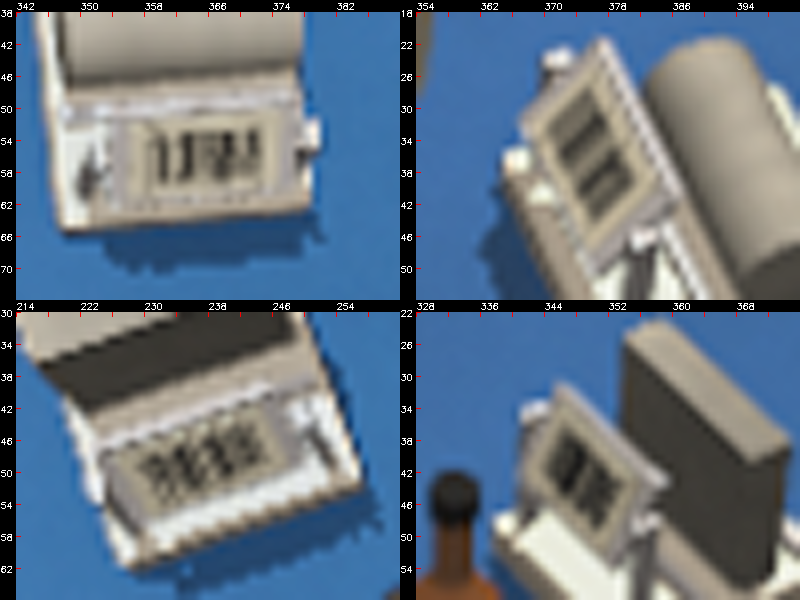

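The tiles show both cream labels with their bars: core at about (365,156) top and (376,235) side, slab at about (238,148) top and (350,143) side. I'll extract the label quads by colour mask and triangulate them, and measure the stands, scanner, cradle, bottles and jar in the same script.

```bash
cat > m.py <<'E'
from h import *
T=dict(np.load('top0.npz'));S=dict(np.load('side0.npz'))
def quad(c,x,y,w,h,thr):
    k=8
    a=cv2.resize(c['frame'][y:y+h,x:x+w],None,fx=k,fy=k,interpolation=cv2.INTER_LINEAR).astype(int)
    d=a[...,0]-a[...,2]
    m=((d>thr)|(a.sum(2)<330)&(abs(d)<40)).astype(np.uint8)
    m=cv2.morphologyEx(m,cv2.MORPH_OPEN,np.ones((11,11)))
    return m,a,d
if __name__=='__main__':
    out=[]
    for c,x,y in((T,350,146),(S,362,220),(T,222,138),(S,338,128)):
        a=c['frame'][y:y+32,x:x+32].astype(int); print(x,y)
        d=a[...,0]-a[...,2]
        for j in range(0,32): print(y+j,' '.join('%3d'%v for v in d[j,:28]))
E
python3 m.py
```

```text
350 146
146  12  11  12  12  14  14  14  15  16  17  20  20  20  22  21  21  23  23  23  24  24  26  26  25  25  27  27 -45
147  20  21  22  21  23  23  23  22  25  26  26  27  26  25  25  25  23  23  22  22  20  21  20  17  15  15  18 -23
148  26  27  26  24  24  25  23  22  21  20  19  14  13  13  14  14  13  11   8   6   7   5   7   6   5   4  11   0
149  18  15   5   5  14  12   8   7   6   6   4  -1   3   4   9   9   6   4   4   4   5   1   6   7   6   5  11   0
150   4  -2  -9  -5   9   8   3   2   0   3   3   7   6   8  13  16  15  15  14  16  19  20  24  23  22  15   9   0
151   4   2  -1   6   5  10  12  15  14  18  19  24  23  23  24  26  26  29  29  32  31  30  30  30  29  18  10   4
152  15  10   1   3   4  12  22  30  29  28  30  31  31  30  30  29  29  30  28  29  29  26  26  30  27  16   9   5
153   0  -2   1   3   5  11  23  30  29  24  23  30  24  12  21  19  17  19   9  21  24  11  24  31  28  12  10   9
154   2  -1  -2   8   9  11  23  31  25  21  16  25  21  10  21  20  20  20   8  22  25  12  24  31  27  11  10  16
155   2   0  -2   9   9  10  22  31  25  25  13 
[... 13770 characters left out ...]
  10
154 -60 -43  -1  17  19  26  27  14  12  11  11  10   9  11  14  12  10   7   5   8   9   9  13  22  28  31  27  19
155 -54 -61 -31   2  17  20  26  25  14  12  13  13  11  11  10   7  12   6   6   9  21  15   8  13  23  29  31  28
156 -18 -62 -60 -32   3  17  20  26  27  14  12  11  11  11  10   9  13   7   7  10  24  24  14   8  13  23  29  31
157  22 -50 -59 -59 -30   2  18  21  27  26  10  10  11  11  10   9  13   7   5  11  14  18  24  14   8  13  23  29
158  40 -39 -58 -56 -59 -32   2  16  21  27  25  12  11  11   9   9  12   6   6  11  14  11  17  23  14   7  14  28
159  21 -42 -57 -55 -57 -59 -34   8  19  21  28  25  12  10   9   9  13   6   6  14  12  11   9  15  22  17  22  28
```

```bash
cat > m2.py <<'E'
from h import *
T=dict(np.load('top0.npz'));S=dict(np.load('side0.npz'))
Q={'core':([(355.8,151.2),(374.5,149.5),(374.4,159.7),(355.8,161.1)],[(376.2,223.4),(384.1,238.9),(375.1,247.9),(367,231.9)]),
'slab':([(225.8,147.3),(243.9,140.9),(247.9,148.9),(230.2,155.4)],[(345.6,132),(355.7,142.8),(350.8,152.35),(341.1,142)])}
for n,(a,b) in Q.items():
    P=[];e=[]
    for p,q in zip(a,b): x,r=tri(T,p,S,q);P.append(x);e.append(r)
    P=np.array(P);TL,TR,BR,BL=P
    x=(TR+BR-TL-BL)/2;y=(TL+TR-BL-BR)/2;nz=np.cross(x,y);nz/=np.linalg.norm(nz)
    print(n,'c',P.mean(0).round(4),'res mm',np.round(np.array(e)*1e3,1),'w,h',np.linalg.norm(x).round(4),np.linalg.norm(y).round(4),'n',nz.round(3),'elev',np.degrees(np.arcsin(nz[2])).round(1),'yaw n',np.degrees(np.arctan2(nz[1],nz[0])).round(1),'yaw x',np.degrees(np.arctan2(x[1],x[0])).round(1))
    print('  y elev',np.degrees(np.arcsin(y[2]/np.linalg.norm(y))).round(1),' top-ray@0.08',onz(T,*np.mean(a,0),.08).round(4),'side',onz(S,*np.mean(b,0),.08).round(4))
# cradle cheek tips
for c,(x0,y0,x1,y1),nm in((T,(374,196,410,235),'top'),(S,(296,262,345,305),'side')):
    f=c['frame'][y0:y1,x0:x1].astype(int); m=((f.min(2)>115)&(f.max(2)-f.min(2)<40)).astype(np.uint8)
    k,_,st,ce=cv2.connectedComponentsWithStats(m)
    for i in range(1,k):
        if st[i,4]>2: u=ce[i]+[x0,y0]; print(nm,u.round(1),st[i].tolist(),onz(c,*u,.074).round(4))
f=T['frame'][180:240,370:410].astype(int); m=(f.max(2)<60).astype(np.uint8)
k,_,st,ce=cv2.connectedComponentsWithStats(m); i=1+st[1:,4].argmax(); print('black',st[i],ce[i]+[370,180])
for j in range(60): print(180+j,''.join('#' if f[j,i].max()<36 else '+' if f[j,i].max()<60 else 'o' if f[j,i].min()>115 and np.ptp(f[j,i])<40 else '-' if np.ptp(f[j,i])<30 else '.' for i in range(40)))
for nm,p,z in(('amber cap',(263,167),.18),('white cap',(332.3,165.5),.18),('jar',(377,254),.09)): print(nm,onz(T,*p,z).round(3))
E
python3 m2.py
```

```text
core c [ 0.6453 -0.2197  0.0833] res mm [0.3 0.7 1.1 1.3] w,h 0.0618 0.0413 n [-0.76  -0.076  0.646] elev 40.2 yaw n -174.3 yaw x -84.8
  y elev 49.7  top-ray@0.08 [ 0.6461 -0.2201  0.08  ] side [ 0.6465 -0.2177  0.08  ]
slab c [0.6717 0.1986 0.084 ] res mm [0.  0.2 0.8 0.4] w,h 0.0611 0.0419 n [-0.826 -0.357  0.437] elev 25.9 yaw n -156.7 yaw x -68.8
  y elev 64.1  top-ray@0.08 [0.6729 0.1997 0.08  ] side [0.6731 0.2027 0.08  ]
top [399. 196.] [23, 0, 5, 1, 5] [ 0.5115 -0.3284  0.074 ]
top [395.8 199.8] [21, 3, 3, 3, 6] [ 0.499  -0.3176  0.074 ]
top [385.9 202.4] [10, 5, 5, 4, 12] [ 0.4908 -0.2849  0.074 ]
top [402.9 204.6] [28, 7, 3, 4, 11] [ 0.4831 -0.3401  0.074 ]
top [383.2 225.4] [7, 28, 5, 4, 15] [ 0.4162 -0.2737  0.074 ]
top [399.8 227.6] [24, 30, 4, 4, 12] [ 0.4087 -0.3271  0.074 ]
side [330.9 264.1] [34, 1, 3, 3, 8] [ 0.4919 -0.2837  0.074 ]
side [304.3 265.9] [7, 3, 4, 3, 9] [ 0.4158 -0.2727  0.074 ]
side [343.2 269.9] [46, 3, 3, 12, 30] [ 0.5218 -0.3106  0.074 ]
side [335.2 269.4] [38, 7, 3, 2, 5] [ 0.4998 -0.3039  0.074 ]
side [305.1 282.6] [8, 19, 3, 4, 11] [ 0.4068 -0.
[... 2213 characters left out ...]
o-#+---++++++-oo--.......
227 ...+----------oo+#+---+++++-oooo-.......
228 ...+----++++++++##+----+++++-ooo........
229 ...#----++++#+++#++---++++++-ooo........
230 ....+-++-++#+++##+----+++++#++#+........
231 .........-+++####+-----++++###++........
232 .................#+++++++++#++++........
233 ....................+++#+++#+##+........
234 ..............................+.........
235 ........................................
236 ........................................
237 ........................................
238 ........................................
239 ........................................
amber cap [0.589 0.101 0.18 ]
white cap [ 0.592 -0.106  0.18 ]
jar [ 0.326 -0.248  0.09 ]
```

The labels triangulate well, with width and height close to nominal. The core label is at elevation 40° and normal yaw about -175°; the slab label is at 26° and -158°. The cradle centre is (0.449,-0.306) with yaw -9.2° in both views. Next I'll check the scanner's offset along the cradle and plan the approach.

```bash
cat >> h.py <<'E'
def RT(yaw,up=0): return (R.from_euler('z',yaw,degrees=True)*R.from_euler('y',-up,degrees=True)).as_matrix()@np.diag([1,-1,-1.])
def plan(pos,Rt,Rc=None,pc=None):
    s=telemetry.observe()
    if Rc is None: Rc=R.from_rotvec(s['orientation']).as_matrix()
    if pc is None: pc=s['position']
    d=Rc.T@(np.array(pos)-pc)/.6; w=R.from_matrix(Rc.T@Rt).as_rotvec()/(np.pi/2)
    print('pos',np.round(s['position'],4),'t',s['clock'],'MOVE',d.round(3),w.round(3),'mm',np.linalg.norm(d)*600,'deg',np.linalg.norm(w)*90)
E
python3 - <<'E'
from h import *
T=dict(np.load('top0.npz'))
C=np.array([.4494,-.3064]);a=np.radians(-9.2);ex=np.array([np.cos(a),np.sin(a)]);ey=np.array([-ex[1],ex[0]])
for n,p in(('front',(395.3,196.8)),('back',(394.5,234)),('midL',(389.3,216)),('midR',(400.5,216)),('headfar L',(389.5,182)),('headfarR',(401.5,183))):
    q=onz(T,*p,.088)[:2]-C; print(n,(q@ex).round(4),(q@ey).round(4))
f=T['frame'].astype(int)
for r in(212,216,220): print(r,f[r,384:406].sum(1)//3)
print(f[190:200,396].sum(1)//3, f[228:240,393].sum(1)//3)
plan([.42,.2,.30],RT(75))
s=telemetry.observe();print(R.from_rotvec(s['orientation']).as_matrix().round(3))
E
```

```text
front 0.0582 0.0027
back -0.0607 -0.0098
midL -0.0063 0.014
midR -0.0008 -0.0216
headfar L 0.1032 0.0274
headfarR 0.1059 -0.0116
212 [ 60  60  60  56  23  30  53  66  61  59  58  55  54  53  48  40  55  41
  39  38  82 122]
216 [ 59  60  59  43  19  44  63  62  60  58  57  55  54  51  45  49  56  55
  55  64  90 119]
220 [ 59  59  56  22  30  54  65  60  60  57  55  55  53  49  39  56  56  55
  51  75 121 117]
[146 145 154 170 146 128 117  52  80 148] [56 57 56 57 54 34 46 77 73 74 72 72]
pos [0.2477 0.6278 0.2476] t 0.1 MOVE [-0.529 -0.558 -0.087] [-0.001  0.     0.927] mm 464.1199032004722 deg 83.46800040174504
[[-0.93   0.367 -0.   ]
 [ 0.367  0.93  -0.001]
 [ 0.    -0.001 -1.   ]]
```

>>> drive_tool:
  motion: "-0.529 -0.558 -0.087 0 0 0.927 1;-0.529 -0.558 -0.087 0 0 0.927 1;-0.529 -0.558 -0.087 0 0 0.927 1;-0.529 -0.558 -0.087 0 0 0.927 1;-0.529 -0.558 -0.087 0 0 0.927 1;-0.529 -0.558 -0.087 0 0 0.927 1;-0.529 -0.558 -0.087 0 0 0.927 1;-0.529 -0.558 -0.087 0 0 0.927 1;-0.529 -0.558 -0.087 0 0 0.927 1;-0.529 -0.558 -0.087 0 0 0.927 1;-0.529 -0.558 -0.087 0 0 0.927 1;-0.529 -0.558 -0.087 0 0 0.927 1"
  grip_force: 60

```text
clock: 1.1
position: [0.4216, 0.1954, 0.3013]
orientation: [2.501, 1.899, 0.001]
ft_force: [0.6, 0.8, -0.6]
grip_width: 0.0856
grasp_force: 0.0
```

```bash
python3 - <<'E'
from h import *
print(telemetry.observe()['joint_positions'].round(2))
plan([.4494,-.3064,.20],RT(-9.2))
E
```

```text
[ 0.38 -0.36  1.79 -0.    1.71  0.65]
pos [0.4216 0.1954 0.3013] t 1.1 MOVE [-0.793  0.269  0.17 ] [ 0.001 -0.001  0.929] mm 512.683044722364 deg 83.61036002555892
```

>>> drive_tool:
  motion: "-0.793 0.269 0.17 0 0 0.929 1;-0.793 0.269 0.17 0 0 0.929 1;-0.793 0.269 0.17 0 0 0.929 1;-0.793 0.269 0.17 0 0 0.929 1;-0.793 0.269 0.17 0 0 0.929 1;-0.793 0.269 0.17 0 0 0.929 1;-0.793 0.269 0.17 0 0 0.929 1;-0.793 0.269 0.17 0 0 0.929 1;-0.793 0.269 0.17 0 0 0.929 1;-0.793 0.269 0.17 0 0 0.929 1;-0.793 0.269 0.17 0 0 0.929 1;-0.793 0.269 0.17 0 0 0.929 1"

```text
clock: 2.1
position: [0.4518, -0.2911, 0.2004]
orientation: [-3.132, 0.246, 0.0]
ft_force: [1.0, 1.0, -0.5]
grip_width: 0.0855
grasp_force: 0.0
```

```bash
python3 - <<'E'
from h import *
print(telemetry.observe()['joint_positions'].round(2))
plan([.4494,-.3064,.12],RT(-9.2))
plan([.4494,-.3064,.072],RT(-9.2))
E
```

```text
[-0.62 -0.17  1.8   0.    1.51  1.11]
pos [ 0.4518 -0.2911  0.2004] t 2.1 MOVE [0.    0.026 0.134] [-0.     0.     0.002] mm 81.89056809859231 deg 0.20575070946130677
pos [ 0.4518 -0.2911  0.2004] t 2.1 MOVE [0.    0.026 0.214] [-0.     0.     0.002] mm 129.34575474545218 deg 0.20575070946130677
```

>>> drive_tool:
  motion: "0 0.022 0.02 0 0 0 1;0 0.022 0.05 0 0 0 1;0 0.022 0.09 0 0 0 1;0 0.022 0.11 0 0 0 1;0 0.022 0.11 0 0 0 1;0 0.022 0.11 0 0 0 1"

```text
clock: 2.6
position: [0.4504, -0.3016, 0.1351]
orientation: [-3.132, 0.234, 0.001]
ft_force: [-0.1, 0.3, 0.4]
grip_width: 0.0852
grasp_force: 0.0
```

```bash
python3 - <<'E'
from h import *
plan([.4494,-.3064,.072],RT(-9.2))
shot('side','side1');c=shot('top','top1')
a=cv2.imread('pics/side1.png')[210:310,260:380];cv2.imwrite('pics/s1c.png',cv2.resize(a,None,fx=5,fy=5,interpolation=cv2.INTER_CUBIC))
E
```

```text
pos [ 0.4504 -0.3016  0.1351] t 2.6 MOVE [-0.     0.008  0.105] [-0.     0.     0.007] mm 63.29336050778616 deg 0.6679875849345607
```

View pics/s1c.png

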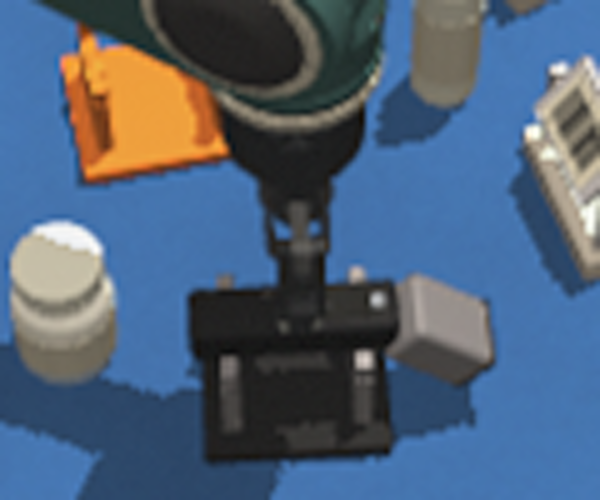

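The gripper is above the handle's middle, with the near finger at about (300,310) in the crop, between the forks. I'll descend and close.

>>> drive_tool:
  motion: "0 0.008 0.02 0 0 0.007 1;0 0.008 0.04 0 0 0.007 1;0 0.008 0.06 0 0 0.007 1;0 0.008 0.08 0 0 0.007 1;0 0.008 0.095 0 0 0.007 1;0 0.008 0.104 0 0 0.007 1;0 0.008 0.104 0 0 0.007 1;0 0.008 0.104 0 0 0.007 1;0 0.008 0.104 0 0 0.007 1"

```text
clock: 3.45
position: [0.45, -0.3069, 0.0732]
orientation: [3.131, -0.252, 0.001]
ft_force: [-0.1, -0.2, 0.9]
grip_width: 0.0856
grasp_force: 0.0
```

>>> drive_tool:
  motion: "0 0 0 0 0 0 0.2;0 0 0 0 0 0 0;0 0 0 0 0 0 -0.1;0 0 0 0 0 0 -0.2;0 0 0 0 0 0 -1;0 0 0 0 0 0 -1;0 0 0 0 0 0 -1;0 0 0 0 0 0 -1;0 0 0 0 0 0 -1;0 0 0 0 0 0 -1"
  grip_force: 60

```text
clock: 4.28
position: [0.4499, -0.3069, 0.073]
orientation: [3.131, -0.252, 0.001]
ft_force: [-1.3, 0.3, 6.1]
grip_width: 0.0333
grasp_force: 60.3
```

```bash
python3 - <<'E'
from h import *
s=telemetry.observe();np.savez('grasp.npz',p=s['position'],o=s['orientation']);print(s['position'],s['orientation'],s['grip_width'],s['grasp_force'],s['ft_force'])
plan([.4494,-.3064,.072],RT(-9.2))
E
```

```text
[ 0.44986054 -0.30685658  0.07299178] [ 3.13122366e+00 -2.51903746e-01  6.88218316e-04] 0.03328908216585107 60.263482332229614 [-1.33688038  0.27847028  6.10526559]
pos [ 0.4499 -0.3069  0.073 ] t 4.2833 MOVE [-0.001 -0.001  0.002] [ 0. -0.  0.] mm 1.1849849270978248 deg 0.0289955565535485
```

>>> drive_tool:
  motion: "0 0 -0.01 0 0 0 -1;0 0 -0.03 0 0 0 -1;0 0 -0.06 0 0 0 -1;0 0 -0.1 0 0 0 -1;0 0 -0.14 0 0 0 -1;0 0 -0.18 0 0 0 -1;0 0 -0.21 0 0 0 -1;0 0 -0.22 0 0 0 -1;0 0 -0.22 0 0 0 -1"

```text
clock: 5.03
position: [0.4501, -0.307, 0.2066]
orientation: [3.13, -0.252, 0.004]
ft_force: [0.1, 0.4, -2.3]
grip_width: 0.033
grasp_force: 59.7
```

```bash
cat >> h.py <<'E'
OFF=np.array([0.,0,.013]) # TCP in scanner frame
def aim(lab,yaw,up,back=0):
    Rs=RT(yaw,up)@np.diag([1,-1,-1.])
    o=np.array(lab)-Rs@np.array([.152,0,-.063])-back*(Rs@np.array([.765,0,-.644]))
    return o+Rs@OFF,RT(yaw,up)
E
python3 - <<'E'
from h import *
plan(*aim([.646,-.220,.081],5.4,0,.05))
plan(*aim([.646,-.220,.081],5.4,0))
c=shot('side','side2');t=shot('top','top2')
a=cv2.imread('pics/side2.png')[200:300,280:400];b=cv2.imread('pics/top2.png')[160:260,350:450]
cv2.imwrite('pics/s2c.png',np.hstack([cv2.resize(a,(420,350),interpolation=2),cv2.resize(b,(350,350),interpolation=2)]))
E
```

```text
pos [ 0.4501 -0.307   0.2066] t 5.0333 MOVE [-0.008 -0.116  0.029] [ 0.001 -0.001 -0.162] mm 71.59763177375467 deg 14.603879721614291
pos [ 0.4501 -0.307   0.2066] t 5.0333 MOVE [ 0.054 -0.132  0.083] [ 0.001 -0.001 -0.162] mm 98.70722586429918 deg 14.603879721614291
```

View pics/s2c.png

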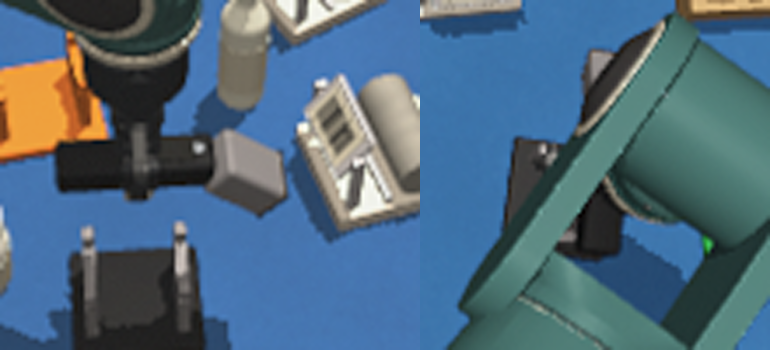

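The scanner is lifted clear and hangs level in the grip, with its head at about (245,170) in the crop. Next I'll move to the core label.

>>> drive_tool:
  motion: "0 -0.02 0.005 0 0 -0.03 -1;-0.003 -0.05 0.01 0 0 -0.07 -1;-0.006 -0.08 0.02 0 0 -0.12 -1;-0.008 -0.105 0.027 0 0 -0.15 -1;-0.008 -0.116 0.029 0 0 -0.162 -1;-0.001 -0.118 0.035 0 0 -0.162 -1;0.012 -0.121 0.047 0 0 -0.162 -1;0.027 -0.125 0.06 0 0 -0.162 -1;0.042 -0.129 0.072 0 0 -0.162 -1;0.05 -0.131 0.08 0 0 -0.162 -1;0.054 -0.132 0.083 0 0 -0.162 -1;0.054 -0.132 0.083 0 0 -0.162 -1"

```text
clock: 6.13
position: [0.4947, -0.2338, 0.1538]
orientation: [-3.137, -0.147, 0.002]
ft_force: [0.1, 0.1, -2.1]
grip_width: 0.0332
grasp_force: 59.9
```

```bash
python3 - <<'E'
from h import *
plan(*aim([.646,-.220,.081],5.4,0))
c=shot('side','side3')
a=cv2.imread('pics/side3.png')[190:290,290:430];cv2.imwrite('pics/s3c.png',cv2.resize(a,None,fx=5,fy=5,interpolation=2))
E
```

```text
pos [ 0.4947 -0.2338  0.1538] t 6.1333 MOVE [-0.     0.001 -0.005] [-0.001  0.001 -0.   ] mm 3.242257565009276 deg 0.09354411728700796
```

View pics/s3c.png

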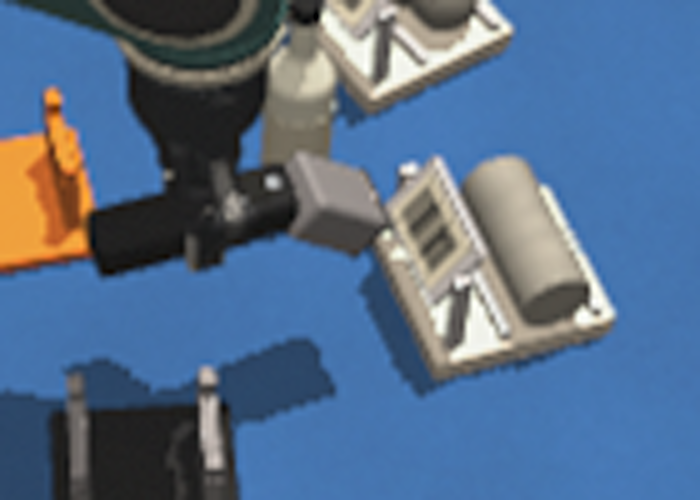

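>>> drive_tool:
  motion: "0 0 -0.003 0 0 0 -1;0 0 -0.005 0 0 0 -1;0 0 -0.005 0 0 0 -1;0 0 -0.005 0 0 0 -1;0 0 -0.005 0 0 0 -1;0 0 -0.005 0 0 0 -1;0 0 -0.005 0 0 0 -1;0 0 -0.005 0 0 0 -1;0 0 -0.005 0 0 0 -1;0 0 -0.005 0 0 0 -1;0 0 -0.005 0 0 0 -1;0 0 -0.005 0 0 0 -1"

```text
clock: 7.18
position: [0.4944, -0.2338, 0.1578]
orientation: [-3.138, -0.147, 0.0]
ft_force: [0.3, 0.1, -2.0]
grip_width: 0.0331
grasp_force: 59.9
```

```bash
python3 - <<'E'
from h import *
plan(*aim([.646,-.220,.081],5.4,0))
S=dict(np.load('side3.npz'));s=telemetry.observe()
Rs=R.from_rotvec(s['orientation']).as_matrix()@np.diag([1,-1,-1.]);o=s['position']-Rs@OFF
print('focus',o+Rs@[.152,0,-.063])
L=np.array([-.644,0,-.765])
for y in(-.022,.022):
  for k in(-.017,.017):
    w=np.array([.106,y,-.025])+k*np.array([.644,0,.765]); print(y,k,((proj(S,o+Rs@w)-[290,190])*5).round(0))
print(((proj(S,o+Rs@[-.06,-.017,.028])-[290,190])*5).round(0))
E
```

```text
pos [ 0.4944 -0.2338  0.1578] t 7.1833 MOVE [0.    0.001 0.001] [-0.  0. -0.] mm 1.005574696480088 deg 0.02066699208499668
focus [ 0.64568832 -0.21952719  0.08179379]
-0.022 -0.017 [356. 256.]
-0.022 0.017 [394. 220.]
0.022 -0.017 [329. 199.]
0.022 0.017 [366. 163.]
[ 97. 250.]
```

>>> drive_tool:
  motion: "0 0 0 0 0 0 -1;0 0 0 0 0 0 -1;0 0 0 0 0 0 -1;0 0 0 0 0 0 -1;0 0 0 0 0 0 -1;0 0 0 0 0 0 -1;0 0 0 0 0 0 -1;0 0 0 0 0 0 -1;0 0 0 0 0 0 -1;0 0 0 0 0 0 -1;0 0 0 0 0 0 -1;0 0 0 0 0 0 -1"

```text
clock: 8.18
position: [0.4943, -0.2338, 0.1578]
orientation: [3.138, 0.147, -0.0]
ft_force: [0.5, 0.4, -2.0]
grip_width: 0.0334
grasp_force: 59.9
```

```bash
python3 - <<'E'
from h import *
S=capture('side');f=S['frame'][215:248,335:372].astype(int);s=telemetry.observe()
for j in range(33): print(215+j,''.join('#' if p.max()<70 else 'B' if p[2]-p[0]>40 else 'o' if p[0]-p[2]>8 else '-' if p.sum()<390 else '=' for p in f[j]))
Rs=R.from_rotvec(s['orientation']).as_matrix()@np.diag([1,-1,-1.]);o=s['position']-Rs@OFF
for y in(-.022,.022):
  for k in(-.017,.017):
    w=np.array([.106,y,-.025])+k*np.array([.644,0,.765]); print(y,k,proj(S,o+Rs@w).round(1), 'back',proj(S,o+Rs@(w-.06*np.array([.765,0,-.644]))).round(1))
E
```

```text
215 ####BBBBoooooooooooooBBBBBBBBBBBBBBBB
216 ###BBBB-oooooooooooooBBBBBBBBBBBBBBBB
217 ###BBBB-oooooooooooooBBBBBBBBBBBBBBBB
218 ###BBBB-oooooooooooooBBBBBBBBBBBBBBBB
219 ###BBBB-oooooooooooooBBBBBBBBBBBBBBBB
220 ###BBBB-oooooooooooo-BBBBBBBBBBBBBBBB
221 ##BBBBB-oooooooooooo==BBBBBBBBBBBBBBB
222 ##BBBBB-###--ooooooooo===BBBBBBBBBBBB
223 ##---#######-oooooooooooo==-BBBBBBB==
224 -#######-=-##ooooooooooooooo-BBBBBBoo
225 -#######===-#-oooooooooooooooBBBBBB-o
226 -#######==--#-ooooooooooooooo-BBBBB-o
227 --#######-####ooooooooooooooooBBBBBoo
228 -o--##########-ooooooooooooooo-BBB=oo
229 ooo-###########ooooooooooooooooBB=ooo
230 ooo--##########-ooooooooooooooo-==ooo
231 ooo--#########-----------oooooo--oooo
232 oo--##########-o---###-----ooooo-oooo
233 ---###########-----#-####-----o--oooo
234 #############-----#--#-##-###---ooooo
235 ###########B#oo-###-###---#-###-ooooo
236 #######-BBBBB--##-#--#########ooooooo
237 #####BBBBBBBBBBB--####---#--##ooooooo
238 ###-BBBBBBBBBBBBBBBB-##o#-##B-ooooooo
239 BBBBBBBBBBBBBBBBBBBBBBBB-##-B--oooooo
240 BBBBBBBBBBBBBBBBBBBBBBBBBBBBBB-oooooo
241 BBBBBBBBBBBBBBBBBBBBBBBBBBBBBB-oooooo
242 BBBBBBBBBBBBBBBBBBBBBBBBBBBBBBB-ooooo
243 BBBBBBBBBBBBBBBBBBBBBBBBBBBBBBB-ooooo
244 BBBBBBBBBBBBBBBBBBBBBBBBBBBBBBB-ooooo
245 BBBBBBBBBBBBBBBBBBBBBBBBBBBBBBBB-oooo
246 BBBBBBBBBBBBBBBBBBBBBBBBBBBBBBBB--ooo
247 BBBBBBBBBBBBBBBBBBBBBBBBBBBBBBBBB-ooo
-0.022 -0.017 [361.1 241.2] back [346.9 237.3]
-0.022 0.017 [368.8 234. ] back [354.6 229.8]
0.022 -0.017 [355.8 229.8] back [341.7 225.6]
0.022 0.017 [363.2 222.6] back [349.2 218.2]
```

The core reading was held for over 2 s, and the head corners match the predictions to about 1.5 px. Next is the slab, starting with the amber bottle clearance.

```bash
python3 - <<'E'
from h import *
T=dict(np.load('top0.npz'));S=dict(np.load('side0.npz'))
print(tri(T,(262.9,168.4),S,(332.7,144.9)),onz(T,262.9,168.4,.175))
for q in((332,150),):
  pass
f=S['frame'].astype(int)
for r in(160,166,172,178): 
  a=f[r]; k=[i for i in range(315,348) if a[i][2]-a[i][0]<0]; print(r,k[0],k[-1])
lab=[.6725,.2,.081]
p,Rt=aim(lab,22,14,0);p2,_=aim(lab,22,14,.06);print(p,p2)
plan([.46,-.22,.31],RT(5.4))
Rc=RT(5.4)
plan([.45,.08,.30],RT(22,14),Rc,[.46,-.22,.31])
plan(p2+[0,0,.08],RT(22,14),RT(22,14),[.45,.08,.30])
E
```

```text
(array([0.58733793, 0.10157879, 0.17436795]), np.float64(0.003362109199104048)) [0.5854985  0.10158082 0.175     ]
160 327 347
166 326 337
172 326 337
178 326 337
[0.51870707 0.13786362 0.11797035] [0.46874629 0.11767816 0.14435836]
pos [ 0.4944 -0.2338  0.1578] t 8.2333 MOVE [-0.055 -0.028 -0.254] [ 0.  0. -0.] mm 156.6033437177938 deg 0.022050490351257043
pos [ 0.4944 -0.2338  0.1578] t 8.2333 MOVE [ 0.03  -0.499  0.017] [ 0.023  0.154 -0.184] mm 300.3331483536241 deg 21.68376561433948
pos [ 0.4944 -0.2338  0.1578] t 8.2333 MOVE [ 0.02  -0.047  0.135] [0. 0. 0.] mm 86.56052862133173 deg 0.0
```

>>> drive_tool:
  motion: "-0.005 0 -0.01 0 0 0 -1;-0.02 -0.005 -0.03 0 0 0 -1;-0.035 -0.01 -0.06 0 0 0 -1;-0.045 -0.015 -0.1 0 0 0 -1;-0.05 -0.02 -0.14 0 0 0 -1;-0.055 -0.025 -0.18 0 0 0 -1;-0.055 -0.028 -0.22 0 0 0 -1;-0.055 -0.028 -0.245 0 0 0 -1;-0.055 -0.028 -0.254 0 0 0 -1"

```text
clock: 8.98
position: [0.4601, -0.2203, 0.3131]
orientation: [3.136, 0.147, 0.005]
ft_force: [-0.2, 0.5, -2.3]
grip_width: 0.0333
grasp_force: 59.9
```

>>> drive_tool:
  motion: "0 -0.02 0 0 0.01 -0.01 -1;0.001 -0.06 0.001 0.003 0.02 -0.02 -1;0.005 -0.11 0.003 0.005 0.035 -0.04 -1;0.01 -0.16 0.005 0.007 0.05 -0.06 -1;0.013 -0.22 0.007 0.01 0.07 -0.08 -1;0.016 -0.28 0.009 0.013 0.09 -0.1 -1;0.02 -0.34 0.011 0.016 0.11 -0.13 -1;0.023 -0.4 0.013 0.02 0.13 -0.15 -1;0.026 -0.45 0.015 0.022 0.145 -0.17 -1;0.029 -0.485 0.017 0.023 0.154 -0.184 -1;0.03 -0.499 0.017 0.023 0.154 -0.184 -1;0.03 -0.499 0.017 0.023 0.154 -0.184 -1"

```text
clock: 9.98
position: [0.4491, 0.0812, 0.2987]
orientation: [-3.015, -0.59, -0.367]
ft_force: [-0.5, 0.5, -1.8]
grip_width: 0.0334
grasp_force: 60.1
```

```bash
python3 - <<'E'
from h import *
lab=[.6725,.2,.081]
for b in(.06,0): plan(*aim(lab,22,14,b))
E
```

```text
pos [0.4491 0.0812 0.2987] t 9.9833 MOVE [-0.01  -0.044  0.263] [-0.001  0.001  0.002] mm 159.79697756223536 deg 0.21747455887171466
pos [0.4491 0.0812 0.2987] t 9.9833 MOVE [ 0.067 -0.043  0.327] [-0.001  0.001  0.002] mm 201.77808788669228 deg 0.21747455887171466
```

>>> drive_tool:
  motion: "0 -0.02 0.01 0 0 0 -1;-0.005 -0.044 0.03 0 0 0 -1;-0.01 -0.044 0.07 0 0 0 -1;-0.01 -0.044 0.11 0 0 0 -1;-0.01 -0.044 0.15 0 0 0 -1;-0.01 -0.044 0.19 0 0 0 -1;-0.01 -0.044 0.225 0 0 0 -1;-0.01 -0.044 0.25 0 0 0 -1;-0.01 -0.044 0.263 0 0 0 -1;-0.01 -0.044 0.263 0 0 0 -1;-0.01 -0.044 0.263 0 0 0 -1"

```text
clock: 10.9
position: [0.4698, 0.1158, 0.1456]
orientation: [-3.016, -0.586, -0.368]
ft_force: [-0.5, 0.7, -1.9]
grip_width: 0.0333
grasp_force: 60.3
```

```bash
python3 - <<'E'
from h import *
plan(*aim([.6725,.2,.081],22,14,0))
c=shot('side','side4');t=shot('top','top4')
a=cv2.imread('pics/side4.png')[110:210,270:400];b=cv2.imread('pics/top4.png')[110:210,200:300]
cv2.imwrite('pics/s4c.png',np.hstack([cv2.resize(a,(455,350),interpolation=2),cv2.resize(b,(350,350),interpolation=2)])[:, :800])
E
```

```text
pos [0.4698 0.1158 0.1456] t 10.9 MOVE [ 0.076 -0.004  0.066] [-0.     0.001 -0.   ] mm 60.35514364901854 deg 0.09124675991248009
```

View pics/s4c.png

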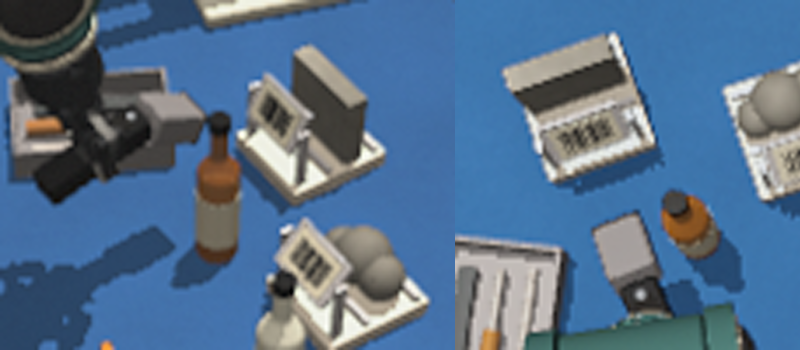

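The head at about (625,250) in the top crop has a clear path past the amber bottle at (680,215) to the slab label at (585,135). I'll move in and hold.

>>> drive_tool:
  motion: "0.005 -0.002 0.004 0 0 0 -1;0.015 -0.004 0.013 0 0 0 -1;0.028 -0.004 0.024 0 0 0 -1;0.042 -0.004 0.036 0 0 0 -1;0.056 -0.004 0.048 0 0 0 -1;0.067 -0.004 0.058 0 0 0 -1;0.074 -0.004 0.064 0 0 0 -1;0.076 -0.004 0.066 0 0 0 -1;0.076 -0.004 0.066 0 0 0 -1;0.076 -0.004 0.066 0 0 0 -1;0.076 -0.004 0.066 0 0 0 -1;0.076 -0.004 0.066 0 0 0 -1"

```text
clock: 12.0
position: [0.5186, 0.1386, 0.1184]
orientation: [-3.016, -0.587, -0.37]
ft_force: [0.2, 0.7, -1.2]
grip_width: 0.0329
grasp_force: 60.3
```

```bash
python3 - <<'E'
from h import *
plan(*aim([.6725,.2,.081],22,14,0))
S=shot('top','top5');s=telemetry.observe()
Rs=R.from_rotvec(s['orientation']).as_matrix()@np.diag([1,-1,-1.]);o=s['position']-Rs@OFF
print('focus',o+Rs@[.152,0,-.063])
for y in(-.022,.022):
    w=np.array([.106,y,-.025])+.017*np.array([.644,0,.765]); print(y,proj(S,o+Rs@w).round(1),'back',proj(S,o+Rs@(w-.06*np.array([.765,0,-.644]))).round(1))
f=S['frame'][145:185,218:262].astype(int)
for j in range(40): print(145+j,''.join('#' if p.max()<70 else 'B' if p[2]-p[0]>40 else 'o' if p[0]-p[2]>14 else '-' if p.sum()<390 else '=' for p in f[j]))
E
```

```text
pos [0.5186 0.1386 0.1184] t 12.0 MOVE [-0.001  0.001  0.001] [-0. -0.  0.] mm 0.9044918347969186 deg 0.038391586377836844
focus [0.67241939 0.20086856 0.08145255]
-0.022 [245.7 155.6] back [250.5 169.5]
0.022 [232.6 160.8] back [237.1 174.9]
145 BBB===o======-=ooooooooo-oooo===--====BBBBBB
146 BBB=======-=oooooooo#-oo#oooo====--==oBBBBBB
147 BBBB===-=ooooooo#oooo#ooo-oooo====-===-BBBBB
148 BBBB==-=ooooo#oo##ooo#ooo#oooo====-o==oBBBBB
149 BBBB=====ooooo-oo#oooo#ooooooo=====oo=oBBBBB
150 BBBBB====ooooo#oo#-ooooooooo=======ooo=BBBBB
151 BBBBB==-==oooooooo#oooooo==========oooo-BBBB
152 BBBBB==-==oooooooooooo===========ooo---BBBBB
153 BBBBB==--==oooooooo===========oooo---BBBBBBB
154 BBBBBBB---==oooo===========oooo---BBBBBBBBBB
155 BBBBBBB=--==oo==========oooo---BBBBBBBBBBBBB
156 BBBBBBB==--==========oooo-o--BBBBBBBBBBBBBBB
157 BBBBBBB===-oo=====oooo-------BBBBBBBBBBBBBBB
158 BBBBBBBB===ooo==ooo-------==--BBBBBBBBBBBBBB
159 BBBBBBBB===oooooo------======-BBBBBBBBBBBBBB
160 BBBBBBBB===ooo-------========-BBBBBBBBBBBBBB
161 BBBBBBBBB=o---B----===========BBBBBBBBBBBBBB
162 BBBBBBBBBBB-BBB--===
[... 402 characters left out ...]
==-#BBBBBBBoo#
171 BBBBBBBBBBBBBBBBBBBo===========---BBBBBBBooo
172 BBBBBBBBBBBBBBBBBBB==========------BBBBBBooo
173 BBBBBBBBBBBBBBBBBBB-======---------BBBBBBooo
174 BBBBBBBBBBBBBBBBBBBBo==---------##-BBBBBBooo
175 BBBBBBBBBBBBBBBBBBBB---------######BBBBBB-oo
176 BBBBBBBBBBBBBBBBBBBBB------########BBBBBBB-o
177 BBBBBBBBBBBBBBBBBBBBBB--###########BBBBBBBBo
178 BBBBBBBBBBBBBBBBBBBBBB-####--=-####BBBBBBBB-
179 B=BBBBBBBBBBBBBBBBBBBBB-###-===#####BBBBBBBB
180 =oo======B=BBBBBBBBBBBBB###-===#####BBBBBBBB
181 ##-----==ooo-BBBBBBBBBBBB####-oo#####BBB---#
182 ---------#-=-#BBBBBBBBBBB###--o-#-----------
183 ==--------==-#BBBBBBBBBBB-------------------
184 ============-#-BBBBBBBB---------------------
```

The head's front corners match the prediction to about 1 px, so I'll hold here.

>>> drive_tool:
  motion: "0 0 0 0 0 0 -1;0 0 0 0 0 0 -1;0 0 0 0 0 0 -1;0 0 0 0 0 0 -1;0 0 0 0 0 0 -1;0 0 0 0 0 0 -1;0 0 0 0 0 0 -1;0 0 0 0 0 0 -1;0 0 0 0 0 0 -1;0 0 0 0 0 0 -1;0 0 0 0 0 0 -1;0 0 0 0 0 0 -1"

```text
clock: 13.05
position: [0.5187, 0.1388, 0.118]
orientation: [-3.016, -0.587, -0.369]
ft_force: [0.4, -0.4, -2.4]
grip_width: 0.0332
grasp_force: 60.3
```

>>> drive_tool:
  motion: "0 0 0 0 0 0 -1;0 0 0 0 0 0 -1;0 0 0 0 0 0 -1;0 0 0 0 0 0 -1;0 0 0 0 0 0 -1;0 0 0 0 0 0 -1;0 0 0 0 0 0 -1;0 0 0 0 0 0 -1;0 0 0 0 0 0 -1;0 0 0 0 0 0 -1"

```text
clock: 13.88
position: [0.5187, 0.1387, 0.118]
orientation: [-3.016, -0.587, -0.369]
ft_force: [-0.0, 0.9, -2.1]
grip_width: 0.0336
grasp_force: 60.3
```

>>> drive_tool:
  motion: "-0.005 0 -0.004 0 0 0 -1;-0.015 0 -0.013 0 0 0 -1;-0.03 0 -0.026 0 0 0 -1;-0.05 0 -0.043 0 0 0 -1;-0.07 0.003 -0.07 0 0 0 -1;-0.08 0.006 -0.11 0 0 0 -1;-0.08 0.01 -0.16 0 0 0 -1;-0.075 0.02 -0.21 0 0 0 -1;-0.07 0.03 -0.26 0 0 0 -1;-0.068 0.04 -0.3 0 0 0 -1;-0.067 0.043 -0.322 0 0 0 -1;-0.067 0.043 -0.327 0 0 0 -1"

```text
clock: 14.88
position: [0.4483, 0.0819, 0.3013]
orientation: [-3.016, -0.586, -0.375]
ft_force: [0.6, -0.1, -2.1]
grip_width: 0.033
grasp_force: 60.3
```

```bash
python3 - <<'E'
from h import *
plan([.4499,-.25,.30],RT(-9.2))
E
```

```text
pos [0.4483 0.0819 0.3013] t 14.8833 MOVE [-0.199  0.514 -0.048] [-0.043 -0.153  0.345] mm 331.86201010323737 deg 34.17334242855332
```

>>> drive_tool:
  motion: "-0.008 0.02 -0.002 -0.002 -0.006 0.014 -1;-0.024 0.062 -0.006 -0.005 -0.018 0.041 -1;-0.044 0.113 -0.011 -0.009 -0.034 0.076 -1;-0.066 0.17 -0.016 -0.014 -0.05 0.114 -1;-0.088 0.226 -0.021 -0.019 -0.067 0.152 -1;-0.109 0.283 -0.026 -0.024 -0.084 0.19 -1;-0.131 0.339 -0.032 -0.028 -0.101 0.228 -1;-0.153 0.396 -0.037 -0.033 -0.118 0.266 -1;-0.173 0.447 -0.042 -0.037 -0.133 0.3 -1;-0.189 0.488 -0.046 -0.041 -0.145 0.328 -1;-0.199 0.514 -0.048 -0.043 -0.153 0.345 -1;-0.199 0.514 -0.048 -0.043 -0.153 0.345 -1"

```text
clock: 15.88
position: [0.45, -0.2516, 0.2954]
orientation: [3.131, -0.257, -0.01]
ft_force: [1.3, 0.1, -1.7]
grip_width: 0.0334
grasp_force: 60.4
```

```bash
python3 - <<'E'
from h import *
plan([.4499,-.3069,.14],RT(-9.2))
E
```

```text
pos [ 0.45   -0.2516  0.2954] t 15.8833 MOVE [0.016 0.091 0.259] [ 0.     0.004 -0.002] mm 164.97500018762014 deg 0.40837040589475837
```

>>> drive_tool:
  motion: "0.003 0.02 0.01 0 0.004 -0.002 -1;0.008 0.05 0.03 0 0.004 -0.002 -1;0.013 0.08 0.07 0 0.004 -0.002 -1;0.016 0.091 0.11 0 0.004 -0.002 -1;0.016 0.091 0.15 0 0.004 -0.002 -1;0.016 0.091 0.19 0 0.004 -0.002 -1;0.016 0.091 0.225 0 0.004 -0.002 -1;0.016 0.091 0.25 0 0.004 -0.002 -1;0.016 0.091 0.259 0 0.004 -0.002 -1;0.016 0.091 0.259 0 0.004 -0.002 -1;0.016 0.091 0.259 0 0.004 -0.002 -1"

```text
clock: 16.8
position: [0.4507, -0.3049, 0.1428]
orientation: [3.13, -0.245, 0.006]
ft_force: [-0.1, -0.0, -1.9]
grip_width: 0.0331
grasp_force: 60.4
```

```bash
python3 - <<'E'
from h import *
g=np.load('grasp.npz');plan(g['p']+[0,0,.001],R.from_rotvec(g['o']).as_matrix())
shot('side','side6')
a=cv2.imread('pics/side6.png')[210:310,270:390];cv2.imwrite('pics/s6c.png',cv2.resize(a,None,fx=5,fy=5,interpolation=2))
E
```

```text
pos [ 0.4507 -0.3049  0.1428] t 16.8 MOVE [-0.001  0.003  0.115] [ 0.001 -0.002  0.003] mm 68.80448696646057 deg 0.33417216782220965
```

View pics/s6c.png

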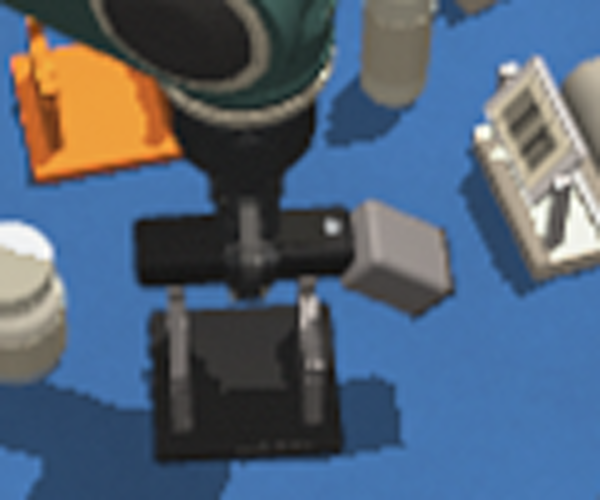

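The scanner is level above the cradle with the grip unchanged. I'll lower it gently back to the recorded grasp pose.

>>> drive_tool:
  motion: "-0.001 0.003 0.01 0.001 -0.002 0.003 -1;-0.001 0.003 0.03 0.001 -0.002 0.003 -1;-0.001 0.003 0.05 0.001 -0.002 0.003 -1;-0.001 0.003 0.065 0.001 -0.002 0.003 -1;-0.001 0.003 0.078 0.001 -0.002 0.003 -1;-0.001 0.003 0.089 0.001 -0.002 0.003 -1;-0.001 0.003 0.098 0.001 -0.002 0.003 -1;-0.001 0.003 0.105 0.001 -0.002 0.003 -1;-0.001 0.003 0.109 0.001 -0.002 0.003 -1;-0.001 0.003 0.112 0.001 -0.002 0.003 -1;-0.001 0.003 0.112 0.001 -0.002 0.003 -1;-0.001 0.003 0.112 0.001 -0.002 0.003 -1"

```text
clock: 17.85
position: [0.45, -0.3071, 0.0754]
orientation: [-3.131, 0.254, -0.001]
ft_force: [-0.1, -0.9, -2.1]
grip_width: 0.0328
grasp_force: 60.4
```

```bash
python3 - <<'E'
from h import *
g=np.load('grasp.npz');plan(g['p'],R.from_rotvec(g['o']).as_matrix());s=telemetry.observe();print(s['ft_force'])
E
```

```text
pos [ 0.45   -0.3071  0.0754] t 17.85 MOVE [-0.    -0.     0.004] [-0.    -0.    -0.001] mm 2.408348009526108 deg 0.08514986161054107
[-0.05510568 -0.92918953 -2.05510801]
```

>>> drive_tool:
  motion: "0 0 0.001 0 0 0 -1;0 0 0.002 0 0 0 -1;0 0 0.003 0 0 0 -1;0 0 0.004 0 0 0 -1;0 0 0.004 0 0 0 -1;0 0 0.004 0 0 0 -1"

```text
clock: 18.35
position: [0.4499, -0.3071, 0.073]
orientation: [-3.131, 0.254, -0.001]
ft_force: [-1.8, 0.8, 4.0]
grip_width: 0.0332
grasp_force: 60.9
```

>>> drive_tool:
  motion: "0 0 0 0 0 0 -0.15;0 0 0 0 0 0 -0.1;0 0 0 0 0 0 0;0 0 0 0 0 0 0.2;0 0 0 0 0 0 0.5;0 0 0 0 0 0 1;0 0 0 0 0 0 1;0 0 0 0 0 0 1;0 0 0 0 0 0 1;0 0 0 0 0 0 1"

```text
clock: 19.18
position: [0.4499, -0.307, 0.0727]
orientation: [-3.131, 0.254, -0.001]
ft_force: [-0.3, 0.3, -0.1]
grip_width: 0.0854
grasp_force: 0.0
```

>>> drive_tool:
  motion: "0 0 -0.01 0 0 0 1;0 0 -0.03 0 0 0 1;0 0 -0.06 0 0 0 1;0 0 -0.1 0 0 0 1;0 0 -0.15 0 0 0 1;0 0 -0.2 0 0 0 1;0 0 -0.25 0 0 0 1;0 0 -0.28 0 0 0 1;0 0 -0.29 0 0 0 1;0 0 -0.29 0 0 0 1;0 0 -0.29 0 0 0 1"

```text
clock: 20.1
position: [0.4496, -0.3069, 0.2462]
orientation: [-3.131, 0.254, -0.001]
ft_force: [0.2, 0.3, 0.2]
grip_width: 0.0852
grasp_force: 0.0
```

```bash
python3 - <<'E'
from h import *
shot('side','side7')
a=cv2.imread('pics/side7.png')[240:310,290:370];b=cv2.imread('pics/side0.png')[240:310,290:370]
cv2.imwrite('pics/s7c.png',np.hstack([cv2.resize(x,(400,350),interpolation=2) for x in(b,a)]))
d=cv2.absdiff(a,b).max(2);ys,xs=np.where(d>40);print(len(xs),xs.min()+290,xs.max()+290,ys.min()+240,ys.max()+240)
E
```

```text
289 290 325 240 309
```

View pics/s7c.png

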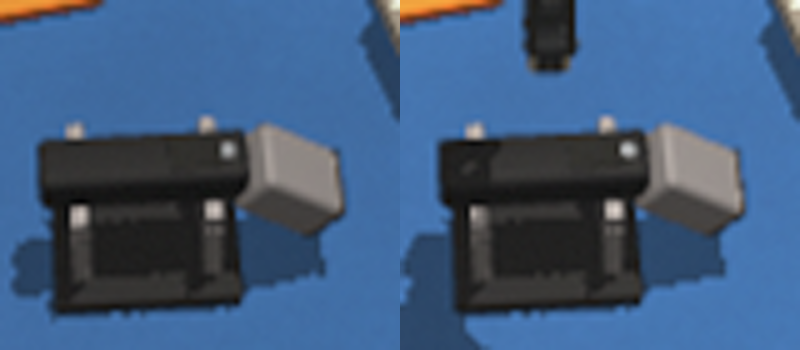

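The scanner lies as it did at the start and the gripper is clear, so I'm handing the job in.

```bash
python3 -c "
from cell import bot
print(bot.finish_job())"
```

```text
the job is handed in; nothing more can be done
None
```

I aimed the scanner at the core label, then the slab label, holding each for about 2 s, put it back in its cradle as it lay, let go, and handed the job in at about 20 s; the system returned no verdict.

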